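# Fit the grain mill's crank and lock it with its hairpin clip

## Task

Set the crank on the grain mill's spindle, fully down. Then lock it there with the hairpin clip: slide the clip in level from the side over the spindle's neck, between the crank and the spindle's head, until it snaps past its bulge and sits home, and let go. Be gentle: the mill only stands on a rubber suction foot and rocks away when pushed, so push until you feel the snap, but do not wrench the mill over or ram the parts, and leave everything else on the counter where it is.

Things in the scene. Friction and masses are not known exactly. Their poses are not given: they have to be found in the camera images.
- mill: Hand grain mill, held to the counter by a black rubber suction foot 148 mm across; on it an aluminium drum with an open hopper (130 mm across, rim 115 mm above the counter), in its middle an upright steel spindle. Origin: centre of the foot's underside. Where its drawer points does not matter. Drum and spindle rock some millimetres on the foot when pushed sideways, and spring back.
- mill_body: The drum and hopper that rock on the foot. Origin: on the mill's axis, 16 mm above the counter; z up. The foot is about to let go when the drum is wrenched over by 3.5 degrees (9 mm at the spindle's neck).
- spindle: Steel spindle on the mill's axis; turns stiffly. Origin: on its axis at the crank's seat (top of a round 40 mm collar, 128 mm above the counter); z up, x and y square to the faces of its square. From the seat up: a 14 mm square (0 to 25 mm), a round neck 9 mm across (to 35 mm), a round head 14 mm across (to its tapered top at 42 mm).
- spindle_neck (a point): Point on the spindle's axis in the middle of the gap for the clip, 30.5 mm above the seat, 158.5 mm above the counter. The seated crank's hub ends 26 mm above the seat, so this gap is 9 mm high: 154 to 163 mm above the counter.
- crank_hub (a point): Centre of the steel crank's hub, a block 30 x 30 mm, 26 mm high, lying flat on the counter. x: along the arm, hub to knob. Its square through-hole is 16 mm wide, faces parallel to the block's: it fits the 14 mm square in any of four directions. Point 13 mm above the underside of hub and arm. Crank 0.2 kg, heaviest near the hub. Grip the hub across its two sides that are parallel to the arm.
- crank_knob (a point): Middle of the crank's upright wooden knob (25 mm across, top 64 mm above the crank's underside), 113 mm from the hub's centre along the arm, a flat bar 16 mm wide, 8 mm thick, level with the hub's underside, ending 125 mm from the hub's centre.
- clip_grip (a point): Centre of the black moulded grip of the hairpin clip: a block 26 mm long (x), 18 mm wide (y), 18 mm high, the bow of the wire showing at its back; the clip lies flat on the counter, this point 9 mm above its underside. Two 4 mm steel wire legs come out of its front, wire centres 2 mm above the underside. x: from the grip along the legs to their open ends. Grip it across its width.
- clip_mouth (a point): Between the open ends of the clip's legs, 46 mm ahead (x) of clip_grip, 2 mm above the underside. Sprung legs: they flare to a mouth 17 mm wide, then bulge inwards (3.5 mm gap, 33 mm ahead of clip_grip), then form the pocket. Over the 9 mm neck the push needed grows to 10 to 15 N and falls off sharply when the bulge snaps past; then the pocket holds the neck by itself.
- clip_pocket (a point): Centre of the clip's pocket, where the neck's axis is when the clip is home: 29 mm ahead (x) of clip_grip, at the wires' centre height, 2 mm above the clip's underside.
- canister: Bystander: tall glass canister, 104 mm across, 220 mm high, with an aluminium twist cap. Origin: centre of its underside.
- salt_cellar: Bystander: white ceramic salt cellar, 94 mm across, 70 mm high, with a hinged lid. Origin: centre of its underside.
- cake_ring: Bystander: aluminium cake ring, 120 mm across, 60 mm high. Origin: centre of its underside.
- scraper: Bystander: silicone scraper, 290 mm long, lying flat; its blade at +x. Origin: near its middle, on the counter.
- whisk: Bystander: steel balloon whisk lying on the counter, 280 mm long, 65 mm across; its wires at +x. Origin: near its middle, on the counter.
Not all that is in view belongs to the job. What is shaped like the part that bears crank_hub but blue, orange or yellow is not meant.

How it is judged:
On the way, in this order (a step that is already met when the one before it is completed fails the run):
1. the crank is on the spindle, its hub fully down on the seat (horizontal distance between crank_hub and spindle below 0.004 m and z of crank_hub in the frame of spindle between 0.01 and 0.0155 m and angle between crank_hub's own z axis and vertical below 0.12 rad), for 0.2 s.
2. the clip has been pushed past its bulge: the neck is in its pocket, between crank and head, with the crank still fully down (all of step 1 and horizontal distance between clip_pocket and spindle_neck below 0.003 m and z of clip_pocket in the frame of spindle_neck between -0.005 and 0.004 m and angle between clip_grip's own z axis and vertical below 0.3 rad), for 0.2 s.
At the end, for the whole second after the job is handed in: The crank's hub is down on the seat (within 2.5 mm, on axis within 4 mm, level within 7 degrees); the clip's pocket is on the neck (within 3 mm, in the gap between hub and head), the clip flat within 17 degrees; both at rest and let go, the mill upright within 1 degree (all of step 2 and linear speed of each of crank, clip below 0.02 m/s and angle between mill_body's own z axis and vertical below 0.02 rad); the robot touches nothing.
It fails at once if the mill wrenched over on its suction foot (tilted more than 0.065 rad, some 19 N at the neck) (angle between mill_body's own z axis and vertical above 0.065 rad).
It fails at once if the clip rammed against the spindle with more than 60 N, the squeeze of its legs included (contact force between clip and spindle above 60 N).
It fails at once if the crank rammed on the mill with more than 40 N (contact force between crank and spindle above 40 N).
It fails at once if the clip pressed down over the spindle's head from above (horizontal distance between clip_pocket and spindle_neck below 0.006 m and z of clip_pocket in the frame of spindle_neck above 0.006 m and contact force between clip and spindle above 2 N).
It fails at once if a bystander shoved more than 30 mm or knocked over (distance of any of canister, salt_cellar, cake_ring, scraper, whisk from where it was at the start of the episode above 0.03 m or angle between any of canister, salt_cellar, cake_ring's own z axis and vertical above 0.4 rad).
It also fails if it takes over 72 s, if anything falls off the work surface, if the arm or the gripper's body presses on something with over 40 N, if the wrist force passes 120 N, or if a joint passes its speed limit or range.

## Robot

A 7-joint arm with a two-finger parallel gripper is mounted at the origin on the work surface. World frame = base frame: x ahead of the robot, y to its left, z up, the work surface at z = 0. Lengths are in m, angles in rad, forces in N, time in s.
With the tool pointing down it reaches from about 0.35 to 0.9 m from the base axis. Payload 19.9 kg.
Tool frame: the origin (TCP) lies on the centre line of the jaws, within the pads' length; the fingertips stand 25 mm ahead of it and the grasp point (between the pads) lies 6 mm ahead of it; z points along the fingers, y is the line along which they close (so a half turn about z gives the same grasp; the last joint's range is limited). The gripper opens to 94 mm and grips with 3 to 60 N. Pads are 16 mm wide; open, the fingers measure 119 mm over their backs; the gripper's body (75 mm by 177 mm) begins 78 mm behind the grasp point.
Start: joints at [-1.329, 0.417, -0.01, 1.614, 0.005, 1.111, -0.053], TCP at [0.174, 0.6, 0.23] pointing down, gripper open.
Joint ranges: [-2.81, 2.81], [-0.39, 2.02], [-1.27, 1.25], [0.06, 2.57], [-1.19, 4.33], [0.19, 2], [-2.82, 2.82]. Speed limits (rad/s): [1.89, 1.89, 2.39, 2.39, 3.01, 3.01, 3.01].

## Interface

Orientations are given as a unit quaternion [x, y, z, w].
In Python, from bench import telemetry, cams, order gives the robot as it stands. The module is installed in compiled form; this text tells all that it offers.
- The arm moves only by the tool arm_command, never from a script. Its argument "steps" is a list that holds one entry, the list of rows, each a list of 6 numbers: the shift along the tool's x, y, z in mm, then the turn, a rotation vector about the tool's x, y, z in degrees. In form: [[[dx, dy, dz, wx, wy, wz], ...]]. A call has 1 to 10 rows; each row shifts and turns the commanded pose from where the row before left it, along the tool's axes as they then stand; what a row does not reach is not made up. A row lasts 1/10 s, in which the tool goes at most 50 mm and 8.59 degrees, less where a joint would pass 70% of its speed; a pose out of reach is approached as far as the arm can. A call is refused whole if a number of a shift passes 50 or a number of a turn 8.59, either way. A call with a gripper value outside its range is refused whole. "gripper" is the opening, from 0 (shut) to 1 (fully open), set as the call begins (left out, the last holds). The fingers move at their own pace and stop on an object; the grip force is fixed at half the most. Time passes only in rows, so rows that do not move let the fingers close. It gives the time, the measured TCP pose, the force, the opening and the grip force at its end, in the units of the state.
- telemetry.observe(): the state, without advancing time (a new reading comes with each control period).
- cams.camera(name): name is "scene" or "top" or "wrist"; returns a dict with "img" (420x560x3 uint8, red, green, blue), "K" (3x3 intrinsics, pixels), "D" ([k1, k2, p1, p2, k3] as OpenCV has them; the pictures are not rectified), "eye" and "rotation" of the camera in the world. Camera axes: x right, y down, z forward; pixel columns grow to the right and rows downward; lengths in m; the calibration is good to about 2 mm. A picture is of the moment at which its call begins. There is no depth.
- order.finish_job(): hands the job in; it is judged then, once.
The state is a dict: "time_s": time; "q": joint angles; "qd": joint speeds; "effort": joint torques, N m; "ee_pos": TCP position; "orientation": TCP orientation; "ft_force": force on the tool from outside, world axes, zero at the start; "moment": the same for the moment, N m; "finger_gap": finger opening in m; "finger_force": force on a finger pad.
Only numpy, scipy, OpenCV 4.12 (cv2) and the standard library are available. Lean on these libraries where they do the work, as an engineer would, in place of code of your own. Each camera call takes 0.05 s, during which the arm holds its last target. There are 200 camera calls.

## Working session

There is one attempt and no reset: what is moved stays moved. The work goes in short steps, Python scripts to look and compute and a tool call to move; the robot and the scene stay as the last step left them, time stands still between calls to the robot, and variables do not carry over. Pictures are saved under pics/ and viewed, at most 10 in all, crops included, and the job is handed in when it is done.

Besides the shell and the picture viewer there is one more tool, called after ">>>" in YAML: its name, and indented under it one key for each argument. arm_command: Moves the arm, as the interface text tells. Its arguments: {"type":"object","properties":{"steps":{"type":"array","items":{"type":"array","items":{"type":"array","items":{"type":"number"}}}},"gripper":{"type":"number"}},"required":["steps"]}

```bash
mkdir -p pics; cat > h.py <<'E'
import numpy as np, cv2
from bench import telemetry, cams, order
from scipy.spatial.transform import Rotation as R
def snap(n,f):
    c=cams.camera(n); cv2.imwrite('pics/'+f,c['img'][:,:,::-1]); np.savez('pics/'+f+'.npz',**{k:np.array(c[k]) for k in('img','K','D','eye','rotation')}); return c
def load(f): return np.load('pics/'+f+'.npz')
def rot(c):
    r=np.array(c['rotation']); return r if r.shape==(3,3) else R.from_quat(r).as_matrix()
def ray(c,px):
    p=cv2.undistortPoints(np.array(px,float).reshape(-1,1,2),np.array(c['K']),np.array(c['D'])).reshape(-1,2)
    d=np.c_[p,np.ones(len(p))]@rot(c).T; return np.array(c['eye']),d
def plane(c,px,z):
    e,d=ray(c,px); return e+d*((z-e[2])/d[:,2])[:,None]
def proj(c,P):
    r=rot(c); rv=cv2.Rodrigues(r.T)[0]; return cv2.projectPoints(np.array(P,float).reshape(-1,3),rv,-r.T@np.array(c['eye']),np.array(c['K']),np.array(c['D']))[0].reshape(-1,2)
def state():
    s=telemetry.observe(); print(s['time_s'],np.round(s['ee_pos'],4),np.round(s['orientation'],4),'F',np.round(s['ft_force'],1),'gap',s['finger_gap'],s['finger_force'],'q',np.round(s['q'],2)); return s
E
python3 - <<'E'
from h import *
state()
a=snap('top','top0.png');b=snap('scene','sc0.png')
for c in(a,b): print(c['K'],c['eye'],c['rotation'],c['D'])
E
```

```text
0.0 [0.1743 0.5998 0.2298] [ 1.409e-01  9.900e-01 -6.000e-04 -1.000e-04] F [ 0.8 -0.9  0.4] gap 0.09428151881446367 0.0 q [-1.33  0.42 -0.01  1.61  0.    1.11 -0.05]
[[532.96192218   0.         285.68832992]
 [  0.         532.96192218 213.17343628]
 [  0.           0.           1.        ]] [0.28708071 0.05839209 1.83811125] [ 0.70993051 -0.69992851  0.05986934 -0.05014398] [-0.15176851  0.          0.          0.          0.        ]
[[439.35477027   0.         277.04328642]
 [  0.         439.35477027 204.08832629]
 [  0.           0.           1.        ]] [ 1.30293858 -0.00355927  0.97841728] [ 0.68606809  0.63740391 -0.24306057 -0.25288018] [-0.06292935  0.          0.          0.          0.        ]
```

View pics/top0.png

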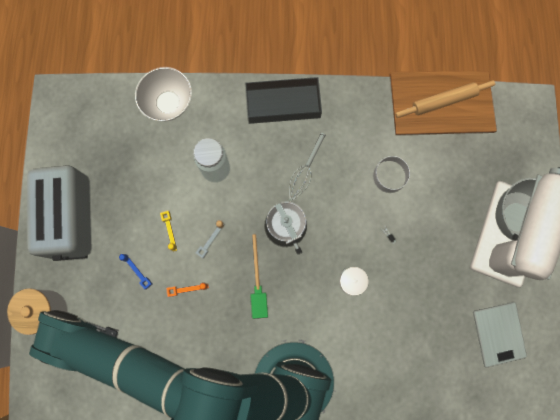

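View pics/sc0.png

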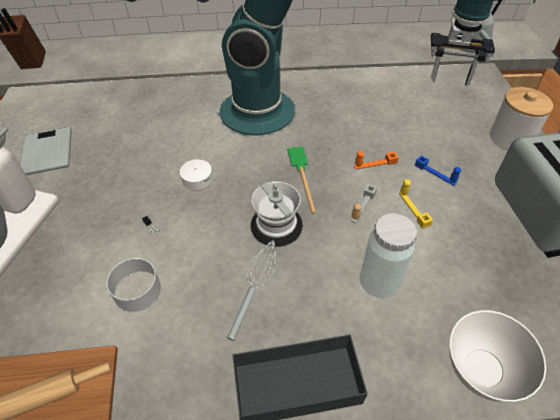

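Top view: the candidates for the crank are grey (201,252)→knob (220,224), yellow (167,216), blue (147,283) and orange (171,292). The grey steel one is meant. The mill is at (286,222) and the clip's grip at (391,237). I'll check this in a close crop.

```bash
python3 - <<'E'
from h import *
a=load('top0.png')['img'];b=load('sc0.png')['img']
cr=lambda i,x,y,w,h,s:cv2.resize(i[y:y+h,x:x+w],None,fx=s,fy=s,interpolation=cv2.INTER_CUBIC)
o=np.zeros((600,800,3),np.uint8)
o[:300,:300]=cr(a,188,215,50,50,6)     # crank top
o[:300,300:560]=cr(a,370,215,43,50,6)[:,:260] if 43*6<=258 and False else cv2.resize(cr(a,370,215,43,50,6),(260,300))
o[300:600,:360]=cr(a,256,195,60,50,6)
o[300:600,360:800]=cr(b,246,175,55,37.5.__int__(),8)[:300,:440] if False else cv2.resize(b[170:230,234:322],(440,300),interpolation=cv2.INTER_CUBIC)
o[:300,560:800]=cv2.resize(b[205:240,135:163],(240,300),interpolation=cv2.INTER_CUBIC)
cv2.imwrite('pics/crop1.png',o[:,:,::-1])
E
```

```text
(no output)
```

View pics/crop1.png

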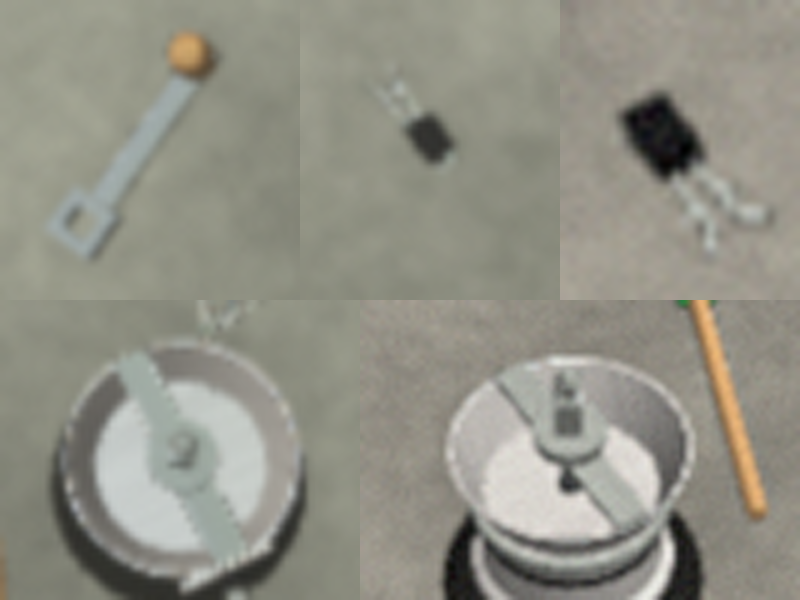

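Top crop: the grey crank's hub is at (202,252.5) and its knob top at (219.7,223.8). The clip's grip is at (391.5,238) with its legs towards (384.6,229), and the spindle head is at (286.5,220). The grey crank is confirmed as the right one.

```bash
python3 - <<'E'
from h import *
a=load('top0.png'); b=load('sc0.png')
hub=plane(a,[[202,252.5]],.026)[0];kn=plane(a,[[219.7,223.8]],.064)[0]
g=plane(a,[[391.5,238]],.018)[0];t=plane(a,[[384.6,228.8]],.002)[0]
m=plane(a,[[286.5,220]],.17)[0]
for n,p in dict(hub=hub,kn=kn,g=g,t=t,m=m).items(): print(n,p.round(4),proj(b,[p]).round(1))
print('arm',np.linalg.norm(kn-hub),np.degrees(np.arctan2(*(kn-hub)[1::-1])),'clip',np.degrees(np.arctan2(*(t-g)[1::-1])))
c=snap('wrist','w0.png');s=telemetry.observe()
Rt=R.from_quat(s['orientation']).as_matrix()
print('cam in tool',Rt.T@(np.array(c['eye'])-s['ee_pos']),'\n',(Rt.T@rot(c)).round(3),c['K'],c['D'])
print(Rt.round(3))
E
```

```text
hub [0.4317 0.3189 0.026 ] [[368.6 187.8]]
kn [0.5263 0.2571 0.064 ] [[355.5 204.6]]
g [ 0.4916 -0.3326  0.018 ] [[145.8 218.3]]
t [ 0.5255 -0.312   0.002 ] [[152.9 230.8]]
m [0.5274 0.0342 0.17  ] [[274.3 182.8]]
arm 0.11922325866027196 -33.16337874523109 clip 31.24976507969349
cam in tool [ 0.080286   -0.00157851 -0.15384529] 
 [[ 0.001 -0.963 -0.269]
 [ 1.     0.001 -0.001]
 [ 0.001 -0.269  0.963]] [[312.29367418   0.         276.45162715]
 [  0.         312.29367418 209.89015123]
 [  0.           0.           1.        ]] [-0.05138355  0.          0.          0.          0.        ]
[[-0.96   0.279 -0.   ]
 [ 0.279  0.96  -0.001]
 [-0.    -0.001 -1.   ]]
```

>>> arm_command:
  steps:
    - [[-36,-22,0,0,0,0],[-36,-22,0,0,0,0],[-36,-22,0,0,0,0],[-36,-22,0,0,0,0],[-36,-22,0,0,0,0],[-36,-22,0,0,0,0],[-36,-22,0,0,0,0],[-36,-22,0,0,0,0],[-36,-22,0,0,0,0],[0,0,0,0,0,0]]
  gripper: 1

```text
time_s: 1.15
ee_pos: [0.4337, 0.315, 0.2305]
orientation: [0.144, 0.99, -0.001, 0.001]
ft_force: [-0.4, -0.5, -1.0]
finger_gap: 0.0941
finger_force: 0.0
```

>>> arm_command:
  steps:
    - [[0,0,15,0,0,6],[0,0,15,0,0,6],[0,0,15,0,0,5],[0,0,15,0,0,0],[0,0,0,0,0,0]]

```text
time_s: 1.65
ee_pos: [0.4292, 0.3193, 0.1688]
orientation: [0.285, 0.958, -0.001, -0.001]
ft_force: [0.1, -0.1, 0.2]
finger_gap: 0.0939
finger_force: 0.0
```

```bash
python3 - <<'E'
from h import *
s=state(); c=snap('wrist','w1.png')
print(proj(c,[[.4317,.3189,.026],[.5263,.2571,.064]]))
E
```

```text
1.65 [0.4292 0.3193 0.1688] [ 2.854e-01  9.584e-01 -1.400e-03 -8.000e-04] F [ 0.1 -0.1  0.2] gap 0.0938994569533698 0.0 q [-0.86  0.33  0.2   1.9  -0.08  0.92  0.37]
[[280.12193618 209.10413343]
 [279.9744465  331.38310325]]
```

View pics/w1.png

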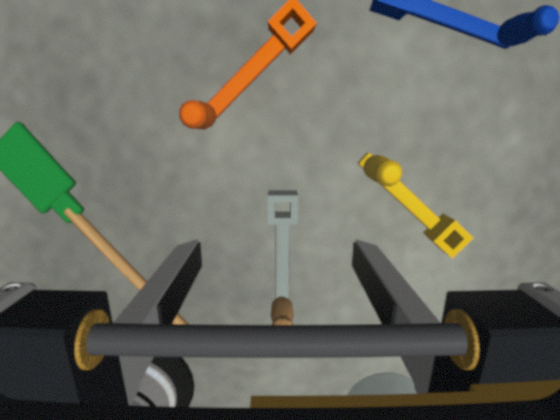

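Wrist view: the grey crank's hub is at about (283,206), aligned with the tool, and its knob at (282,312). The fingers straddle it.

```bash
python3 - <<'E'
from h import *
c=load('w1.png'); g=c['img'][180:300,255:315].astype(int)
m=(((g[:,:,2]-g[:,:,0])>3)).astype(np.uint8)
for r in range(0,110,4): print(r+180,''.join('.#'[v] for v in m[r]))
print(g[15,::4].tolist())
E
```

```text
180 ............................................................
184 ............................................................
188 ............................................................
192 ............................................................
196 ..............###.###.#.#####..#.########...................
200 ..............################.###########..................
204 ..............####..................###.##..................
208 ..............#####..................#####..................
212 .............##.#....................#.###..................
216 ..............#####.................#####...................
220 .............#.####.#..#############.######.................
224 ....................##.###.#.##.##..........................
228 ........................######.##...........................
232 .........................#.######...........................
236 ......................###.##.####...........................
240 .............................####...........................
244 ........................#.#######.......................
[... 275 characters left out ...]
..................#########...........................
268 ......................#..##..###............................
272 .......................###.######...........................
276 .........................#######............................
280 ........................##.######...........................
284 .........................########...........................
288 ......................##.########...........................
[[132, 135, 125], [135, 136, 127], [139, 141, 132], [128, 132, 124], [114, 123, 118], [116, 124, 120], [113, 120, 114], [117, 122, 120], [114, 123, 118], [111, 119, 117], [115, 124, 120], [136, 139, 130], [139, 142, 131], [138, 142, 132], [146, 148, 139]]
```

```bash
python3 - <<'E'
from h import *
c=load('w1.png'); s=telemetry.observe()
Rt=R.from_quat(s['orientation']).as_matrix()
P=np.r_[plane(c,[[282.8,209],[268.5,196],[297,196],[268.5,222.5],[297,222.5]],.026),plane(c,[[283.3,228],[283.5,286]],.008)]
print(P.round(4)); print(((P-s['ee_pos'])@Rt*1000).round(1))
E
```

```text
[[0.4331 0.3212 0.026 ]
 [0.4144 0.3166 0.026 ]
 [0.4296 0.3399 0.026 ]
 [0.437  0.3016 0.026 ]
 [0.4525 0.3255 0.026 ]
 [0.4553 0.3078 0.008 ]
 [0.5134 0.2706 0.008 ]]
[[ -2.    3.4 143.9]
 [ 11.1 -10.6 144. ]
 [ 11.2  17.1 143.9]
 [-16.  -10.8 144. ]
 [-15.9  17.6 143.9]
 [-27.9   4.4 161.9]
 [-96.9   5.1 161.9]]
```

>>> arm_command:
  steps:
    - [[-2,3,25,0,0,0],[0,0,25,0,0,0],[0,0,25,0,0,0],[0,0,25,0,0,0],[0,0,20,0,0,0],[0,0,11,0,0,0],[0,0,7,0,0,0],[0,0,0,0,0,0],[0,0,0,0,0,0]]

```text
time_s: 2.6
ee_pos: [0.434, 0.3214, 0.0333]
orientation: [0.286, 0.958, 0.0, 0.0]
ft_force: [0.5, -0.4, 0.2]
finger_gap: 0.0942
finger_force: 0.0
```

>>> arm_command:
  steps:
    - [[0,0,0,0,0,0],[0,0,0,0,0,0],[0,0,0,0,0,0],[0,0,0,0,0,0],[0,0,0,0,0,0],[0,0,0,0,0,0],[0,0,0,0,0,0]]
  gripper: 0

```text
time_s: 3.3
ee_pos: [0.4336, 0.321, 0.0325]
orientation: [0.286, 0.958, -0.0, 0.0]
ft_force: [0.3, 0.3, -0.5]
finger_gap: 0.041
finger_force: 0.0
```

>>> arm_command:
  steps:
    - [[0,0,0,0,0,0],[0,0,0,0,0,0],[0,0,0,0,0,0],[0,0,0,0,0,0],[0,0,0,0,0,0]]

```text
time_s: 3.8
ee_pos: [0.4336, 0.321, 0.0325]
orientation: [0.286, 0.958, -0.0, 0.0]
ft_force: [1.0, 1.6, 0.1]
finger_gap: 0.0294
finger_force: 30.0
```

>>> arm_command:
  steps:
    - [[0,0,-20,0,0,0],[0,0,-40,0,0,0],[0,0,-40,0,0,0],[0,0,-45,0,0,0],[0,0,-45,0,0,0],[0,0,-20,0,0,0],[0,0,0,0,0,0]]

```text
time_s: 4.5
ee_pos: [0.4344, 0.3216, 0.2453]
orientation: [0.286, 0.958, 0.002, 0.001]
ft_force: [0.2, -0.2, -2.7]
finger_gap: 0.03
finger_force: 30.0
```

>>> arm_command:
  steps:
    - [[-20,-13,0,0,0,0],[-37,-24,0,0,0,0],[-37,-24,0,0,0,0],[-37,-24,0,0,0,0],[-37,-24,0,0,0,0],[-37,-24,0,0,0,0],[-37,-24,0,0,0,0],[-35,-22,0,0,0,0],[-18,-11,0,0,0,0],[0,0,0,0,0,0]]

```text
time_s: 5.5
ee_pos: [0.5764, -0.0031, 0.2408]
orientation: [0.288, 0.958, -0.001, -0.001]
ft_force: [-0.8, 0.1, -2.6]
finger_gap: 0.03
finger_force: 30.0
```

```bash
python3 - <<'E'
from h import *
s=state(); c=snap('wrist','w2.png'); snap('top','top2.png'); snap('scene','sc2.png')
print(proj(c,[[.5274,.0342,.17]]))
E
```

```text
5.5 [ 0.5764 -0.0031  0.2408] [ 2.879e-01  9.577e-01 -1.200e-03 -7.000e-04] F [-0.8  0.1 -2.6] gap 0.029965378523281835 29.95842469856143 q [-0.37  0.34  0.41  1.74 -0.15  1.1   1.07]
[[285.51823758 149.52536874]]
```

View pics/w2.png

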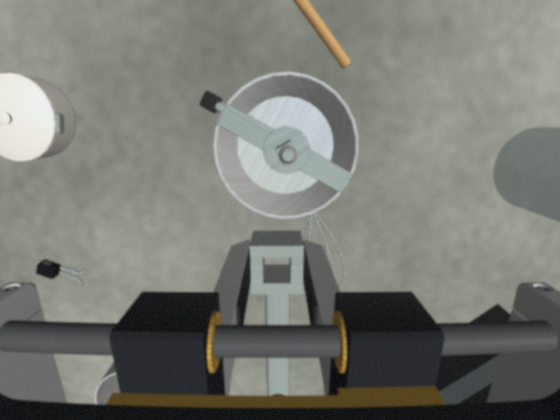

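Wrist view: the spindle head is at about (288,154), the collar at about (287,148) and the hub's hole at (277,265). The crank is held straight. Next I'll crop the spindle.

```bash
python3 - <<'E'
from h import *
c=load('w2.png')
a=cv2.resize(c['img'][120:180,257:317],(600,600),interpolation=cv2.INTER_CUBIC)
a=cv2.convertScaleAbs(a,alpha=1.3,beta=-30)
b=cv2.resize(c['img'][222:302,240:310],(200,228),interpolation=cv2.INTER_CUBIC)
o=np.zeros((600,800,3),np.uint8);o[:,:600]=a;o[:228,600:]=b
cv2.imwrite('pics/crop2.png',o[:,:,::-1])
E
```

```text
(no output)
```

View pics/crop2.png

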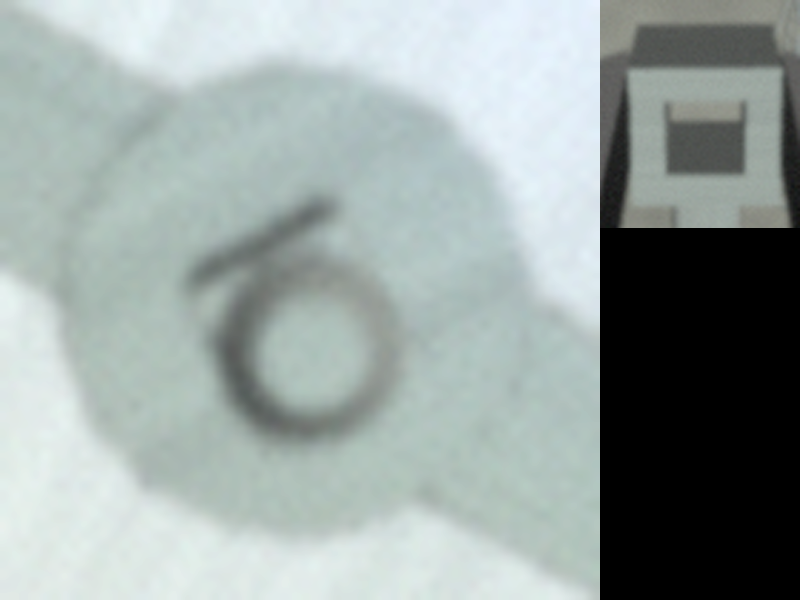

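```bash
python3 - <<'E'
from h import *
c=load('w2.png'); s=telemetry.observe()
Rt=R.from_quat(s['orientation']).as_matrix()
t=lambda P:((P-s['ee_pos'])@Rt*1000).round(1)
top=plane(c,[[288.2,154.5]],.170);hd=plane(c,[[288.,154.3]],.165);col=plane(c,[[286.5,149.8]],.128)
print(top,hd,col,t(np.r_[top,hd,col]))
print('collar edges',t(plane(c,[[263.3,150],[309.5,150],[286.5,126.5],[286.5,173.5]],.128)))
e=t(plane(c,[[276,148],[290,140.5]],.128));print(e,np.degrees(np.arctan2(e[1,0]-e[0,0],e[1,1]-e[0,1])))
# clip and hub corners
print('hub',t(plane(c,[[277,265]],s['ee_pos'][2]-.0065)))
d=c['img'].max(2)<60; n,l,st,ce=cv2.connectedComponentsWithStats(d[240:300,20:100].astype(np.uint8))
print(st,ce+[20,240]); g=plane(c,ce[1:]+[20,240],.012);print(g)
# top view ground check of the spindle via scene ray
b=load('sc2.png'); print(proj(b,[col[0],top[0]]))
E
```

```text
[[0.53139344 0.03388634 0.17      ]] [[0.5316889  0.03371892 0.165     ]] [[0.5314774  0.03378174 0.128     ]] [[ 54.9   3.1  71.4]
 [ 54.5   3.2  76.4]
 [ 54.7   3.1 113.4]]
collar edges [[ 54.6 -16.4 113.5]
 [ 54.5  22.5 113.4]
 [ 73.8   3.1 113.5]
 [ 34.6   3.2 113.4]]
[[ 56.2  -5.7 113.4]
 [ 62.4   6.  113.4]] 27.919766428108606
hub [[ 0.  -5.   6.5]]
[[   0    0   80   60 4528]
 [  17   21   23   17  272]] [[ 60.19257951 269.53003534]
 [ 47.97058824 269.        ]]
[[ 0.49378735 -0.33336317  0.012     ]]
[[274.47196728 195.09088907]
 [274.25424001 183.9598067 ]]
```

```bash
python3 - <<'E'
from h import *
s=telemetry.observe();Rt=R.from_quat(s['orientation']).as_matrix()
for i in range(3):
    c=load('w2.png') if i==0 else cams.camera('wrist')
    s=telemetry.observe()
    print((Rt.T@(np.array(c['eye'])-s['ee_pos'])*1000).round(2),R.from_matrix(Rt.T@rot(c)).as_rotvec(degrees=True).round(2),s['ee_pos'])
c=load('w2.png')
g=c['img'].astype(int)
for r in (250,258,266,274,282,288): print(r,g[r,240:312:2].sum(1).tolist())
print('col277',g[225:300,277].sum(1).tolist());print('col255',g[225:300,255].sum(1).tolist())
E
```

```text
[  76.97   -4.65 -153.33] [-12.19 -12.44  89.63] [0.57574041 0.00124744 0.24135349]
[  79.63   -2.39 -153.61] [-12.25 -12.29  89.35] [0.57582881 0.00158814 0.24167182]
[  79.83   -2.28 -153.63] [-12.28 -12.28  89.31] [0.5759081  0.0016575  0.24193692]
250 [288, 286, 289, 286, 249, 435, 489, 490, 487, 488, 482, 485, 496, 495, 488, 482, 479, 490, 489, 477, 485, 476, 486, 485, 490, 486, 480, 486, 479, 483, 480, 443, 242, 255, 274, 286]
258 [286, 291, 285, 244, 137, 344, 477, 481, 485, 481, 482, 414, 399, 443, 446, 451, 442, 454, 457, 457, 451, 448, 449, 445, 420, 361, 460, 477, 478, 486, 486, 439, 225, 143, 255, 282]
266 [280, 279, 257, 118, 117, 331, 491, 488, 487, 496, 484, 409, 274, 250, 252, 245, 241, 242, 246, 240, 248, 247, 250, 241, 243, 316, 473, 488, 487, 491, 487, 425, 198, 105, 168, 268]
274 [283, 263, 123, 100, 107, 289, 470, 486, 473, 482, 478, 413, 260, 244, 238, 238, 244, 246, 239, 238, 238, 241, 241, 246, 238, 329, 477, 477, 486, 480, 474, 417, 148, 104, 111, 165]
282 [264, 122, 92, 91, 102, 315, 488, 493, 496, 490, 488, 448, 313, 299, 302, 300, 291, 298, 297, 299, 300, 
[... 317 characters left out ...]
7, 252, 255, 252, 244, 245, 255, 252, 279, 329, 419, 475, 494, 488, 491, 478, 489, 491, 494, 486, 479, 468, 446, 438, 438, 429, 428, 391, 341, 271, 249, 249, 237, 242, 240, 231, 249, 238, 248, 238, 237, 242, 244, 239, 241, 249, 296, 385, 453, 485, 499, 481, 486, 483, 483, 479, 486, 482, 482, 495, 485, 484, 487, 491]
col255 [423, 429, 438, 437, 423, 368, 295, 261, 257, 257, 253, 255, 246, 252, 242, 250, 254, 252, 253, 255, 318, 420, 475, 496, 490, 488, 487, 490, 489, 501, 494, 483, 482, 483, 473, 480, 484, 482, 482, 481, 481, 487, 498, 497, 493, 491, 496, 489, 490, 483, 485, 478, 486, 483, 489, 494, 498, 494, 482, 488, 497, 490, 497, 487, 487, 492, 493, 487, 471, 448, 417, 399, 402, 392, 399]
```

```bash
python3 - <<'E'
from h import *
s0=state(); c=cams.camera('wrist'); s=state()
Rt=R.from_quat(s['orientation']).as_matrix()
print((Rt.T@(np.array(c['eye'])-s['ee_pos'])*1000).round(2))
z=s['ee_pos'][2]-.0065
P=plane(c,[[250,246],[303.3,246],[249.7,294.5],[303.3,294.5],[263.5,258],[291,258],[263.5,283],[291,283]],z)
h=((P-s['ee_pos'])@Rt*1000); print(h.round(1)); print('hub',h[:4].mean(0),h[4:].mean(0))
ang=np.degrees(np.arctan2(Rt[1,0],Rt[0,0]));print('yaw',ang)
w2=load('w2.png'); 
e=plane(w2,[[276,148],[290,140.5]],.13)[:,:2]; d=e[1]-e[0]; print('face line world deg',np.degrees(np.arctan2(d[1],d[0])))
sp=np.array([.5314,.0338,s['ee_pos'][2]]); print('spindle in tool',((sp-s['ee_pos'])@Rt*1000).round(1))
E
```

```text
5.75 [0.5759 0.0017 0.2419] [ 2.850e-01  9.585e-01 -1.000e-04 -5.000e-04] F [ 0.5 -0.4 -1.1] gap 0.030044217329522286 29.95851404964924 q [-0.38  0.34  0.41  1.74 -0.15  1.1   1.07]
5.8 [0.576  0.0016 0.2422] [ 2.850e-01  9.585e-01  0.000e+00 -3.000e-04] F [ 0.3  0.1 -1.7] gap 0.029715298989898133 29.958569342270494 q [-0.38  0.34  0.41  1.74 -0.15  1.1   1.07]
[  79.85   -2.03 -153.72]
[[ 14.4 -16.7   6.5]
 [ 14.4  12.7   6.5]
 [-15.8 -17.6   6.5]
 [-15.8  13.4   6.5]
 [  7.2  -9.3   6.5]
 [  7.2   6.    6.5]
 [ -8.3  -9.5   6.5]
 [ -8.3   6.2   6.5]]
hub [-0.68774363 -2.03557311  6.49993969] [-0.55071284 -1.65254012  6.49995499]
yaw 146.88530423178062
face line world deg 84.490298001613
spindle in tool [55.   2.6  0. ]
```

>>> arm_command:
  steps:
    - [[12,9,10,0,0,0],[12,9,10,0,0,0],[0,0,8,0,0,-7],[0,0,0,0,0,-7],[0,0,0,0,0,-7],[0,0,0,0,0,-6.5],[0,0,0,0,0,0],[0,0,0,0,0,0],[0,0,0,0,0,0]]

```text
time_s: 6.7
ee_pos: [0.5659, 0.0293, 0.2142]
orientation: [0.051, 0.999, -0.0, -0.0]
ft_force: [0.7, -0.6, -2.8]
finger_gap: 0.03
finger_force: 30.0
```

```bash
python3 - <<'E'
from h import *
s=state(); c=snap('wrist','w3.png');s=state()
o=cv2.resize(c['img'][130:310,220:340],(400,600),interpolation=cv2.INTER_CUBIC)
a=cv2.resize(c['img'][150:230,250:315],(400,492),interpolation=cv2.INTER_CUBIC)
q=np.zeros((600,800,3),np.uint8);q[:,:400]=o;q[:492,400:]=a;cv2.imwrite('pics/crop3.png',q[:,:,::-1])
E
```

```text
6.7 [0.5659 0.0293 0.2142] [ 5.090e-02  9.987e-01 -0.000e+00 -1.000e-04] F [ 0.7 -0.6 -2.8] gap 0.03002588311641779 29.958488093689084 q [-0.35  0.34  0.3   1.79 -0.12  1.03  1.46]
6.75 [0.566  0.0291 0.2143] [ 5.060e-02  9.987e-01 -1.000e-04 -1.000e-04] F [ 0.3  0.2 -1.8] gap 0.0295977736811123 29.95847772806883 q [-0.35  0.34  0.3   1.79 -0.11  1.03  1.46]
```

View pics/crop3.png

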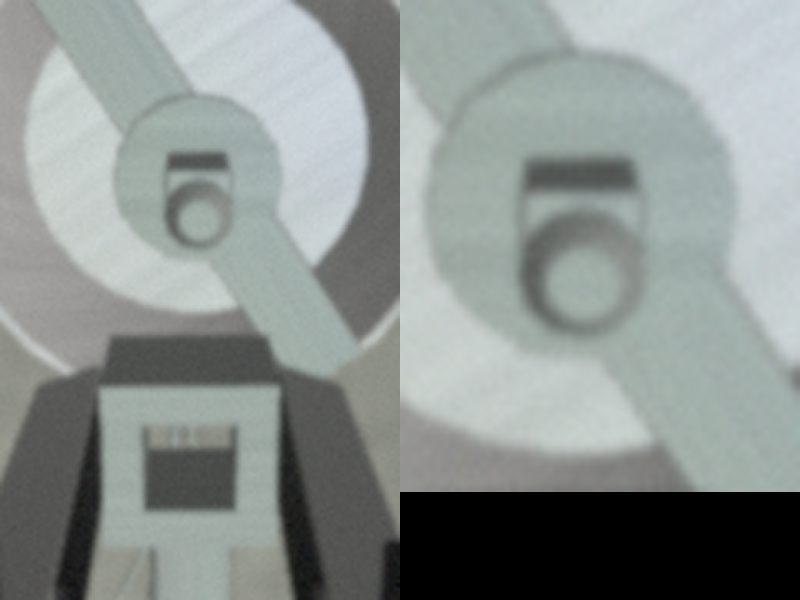

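Close view: the spindle's square is now parallel to the hub. The head top is at (279.7,196), the collar at (279.6,183) and the hub's face centre at (277,270).

```bash
python3 - <<'E'
from h import *
c=load('w3.png'); s=telemetry.observe(); Rt=R.from_quat(s['orientation']).as_matrix()
print((Rt.T@(np.array(c['eye'])-s['ee_pos'])*1000).round(2))
T=lambda px,z:((plane(c,px,z)-s['ee_pos'])@Rt*1000).round(1)
print('sp',T([[279.7,196]],.17),T([[279.6,194.2]],.165),T([[279.6,183.2]],.128))
z=s['ee_pos'][2]-.0065
h=T([[250,246],[303.7,246],[249.7,294.3],[303.7,294.3],[263.3,257.5],[291,257.5],[263.3,283],[291,283]],z);print(h[:4].mean(0),h[4:].mean(0),h)
E
```

```text
[  80.62   -1.01 -153.87]
sp [[34.7  1.  44.3]] [[34.7  1.  49.3]] [[35.2  1.3 86.3]]
[ 0.075 -0.925  6.5  ] [ 0.325 -0.7    6.5  ] [[ 15.1 -15.7   6.5]
 [ 15.1  13.9   6.5]
 [-15.  -16.6   6.5]
 [-14.9  14.7   6.5]
 [  8.2  -8.4   6.5]
 [  8.3   7.    6.5]
 [ -7.6  -8.6   6.5]
 [ -7.6   7.2   6.5]]
```

>>> arm_command:
  steps:
    - [[10,0.5,0,0,0,0],[10,0.5,0,0,0,0],[10,0.5,0,0,0,0],[4.6,0.4,0,0,0,0],[0,0,0,0,0,0],[0,0,0,0,0,0],[0,0,0,0,0,0],[0,0,0,0,0,0]]

```text
time_s: 7.55
ee_pos: [0.5321, 0.034, 0.2144]
orientation: [0.05, 0.999, -0.0, 0.0]
ft_force: [-0.2, -0.6, -2.5]
finger_gap: 0.0296
finger_force: 30.0
```

>>> arm_command:
  steps:
    - [[0,0,5,0,0,0],[0,0,5,0,0,0],[0,0,3,0,0,0],[0,0,2,0,0,0],[0,0,2,0,0,0],[0,0,1,0,0,0],[0,0,0,0,0,0]]

```text
time_s: 8.25
ee_pos: [0.5319, 0.0341, 0.1964]
orientation: [0.05, 0.999, -0.0, -0.0]
ft_force: [-0.3, -0.3, -2.1]
finger_gap: 0.0296
finger_force: 30.0
```

```bash
python3 - <<'E'
from h import *
for i in range(3): state(); cams.camera('wrist')
E
```

```text
8.25 [0.5319 0.0341 0.1964] [ 0.0497  0.9988 -0.     -0.    ] F [-0.3 -0.3 -2.1] gap 0.029631266420989073 29.958576885983348 q [-0.37  0.3   0.3   1.89 -0.1   0.97  1.44]
8.3 [0.5319 0.0341 0.1965] [ 0.0497  0.9988 -0.      0.    ] F [-0.2 -0.2 -1.2] gap 0.029561640473757173 29.95846881531179 q [-0.37  0.3   0.3   1.89 -0.1   0.97  1.44]
8.35 [0.532  0.034  0.1966] [ 4.970e-02  9.988e-01 -0.000e+00  1.000e-04] F [ 0.  -0.  -1.6] gap 0.02948111976382026 29.958542520180345 q [-0.37  0.3   0.3   1.89 -0.1   0.97  1.44]
```

>>> arm_command:
  steps:
    - [[0,0,3,0,0,0],[0,0,3,0,0,0],[0,0,2,0,0,0],[0,0,2,0,0,0],[0,0,2,0,0,0],[0,0,2,0,0,0],[0,0,0,0,0,0]]

```text
time_s: 9.1
ee_pos: [0.5318, 0.034, 0.1822]
orientation: [0.05, 0.999, -0.0, -0.0]
ft_force: [0.3, 0.1, -1.6]
finger_gap: 0.0295
finger_force: 30.0
```

>>> arm_command:
  steps:
    - [[0,0,3,0,0,0],[0,0,3,0,0,0],[0,0,3,0,0,0],[0,0,3,0,0,0],[0,0,3,0,0,0],[0,0,2,0,0,0],[0,0,0,0,0,0]]

```text
time_s: 9.8
ee_pos: [0.5318, 0.034, 0.1652]
orientation: [0.05, 0.999, -0.0, -0.0]
ft_force: [-0.2, 0.2, -1.1]
finger_gap: 0.0294
finger_force: 30.0
```

>>> arm_command:
  steps:
    - [[0,0,1,0,0,0],[0,0,1,0,0,0],[0,0,1,0,0,0],[0,0,0.6,0,0,0],[0,0,0.5,0,0,0],[0,0,0,0,0,0],[0,0,0,0,0,0]]

```text
time_s: 10.5
ee_pos: [0.5319, 0.034, 0.1614]
orientation: [0.05, 0.999, -0.0, 0.0]
ft_force: [0.4, -0.2, -2.6]
finger_gap: 0.03
finger_force: 30.0
```

>>> arm_command:
  steps:
    - [[0,0,0.5,0,0,0],[0,0,0.3,0,0,0],[0,0,0,0,0,0]]

```text
time_s: 10.8
ee_pos: [0.5319, 0.034, 0.1605]
orientation: [0.05, 0.999, -0.0, -0.0]
ft_force: [-0.3, -0.2, -1.8]
finger_gap: 0.0298
finger_force: 30.0
```

>>> arm_command:
  steps:
    - [[0,0,0,0,0,0],[0,0,0,0,0,0],[0,0,0,0,0,0],[0,0,0,0,0,0],[0,0,0,0,0,0],[0,0,0,0,0,0]]
  gripper: 0.6

```text
time_s: 11.4
ee_pos: [0.5319, 0.034, 0.1606]
orientation: [0.05, 0.999, -0.0, 0.0]
ft_force: [-0.6, -0.9, 0.2]
finger_gap: 0.0569
finger_force: 0.0
```

>>> arm_command:
  steps:
    - [[0,0,-10,0,0,0],[0,0,-20,0,0,0],[0,0,-30,0,0,0],[0,0,-30,0,0,0],[0,0,-30,0,0,0],[0,0,0,0,0,0],[0,0,0,0,0,0]]

```text
time_s: 12.1
ee_pos: [0.532, 0.034, 0.2814]
orientation: [0.05, 0.999, 0.0, 0.001]
ft_force: [0.1, -0.2, -0.4]
finger_gap: 0.0567
finger_force: 0.0
```

```bash
python3 - <<'E'
from h import *
s=state(); c=snap('wrist','w4.png')
print(proj(c,[[.5318,.034,.154],[.5318,.034,.17],[.644,.023,.192]]))
o=cv2.resize(c['img'][170:300,215:345],(600,600),interpolation=cv2.INTER_CUBIC);cv2.imwrite('pics/crop4.png',o[:,:,::-1])
E
```

```text
12.1 [0.532  0.034  0.2814] [4.980e-02 9.988e-01 2.000e-04 7.000e-04] F [ 0.1 -0.2 -0.4] gap 0.056686755278181344 0.0 q [-0.39  0.21  0.31  1.79 -0.07  1.15  1.41]
[[277.70785832 211.48852945]
 [277.77352154 216.45370586]
 [277.84467325 339.89947854]]
```

View pics/crop4.png

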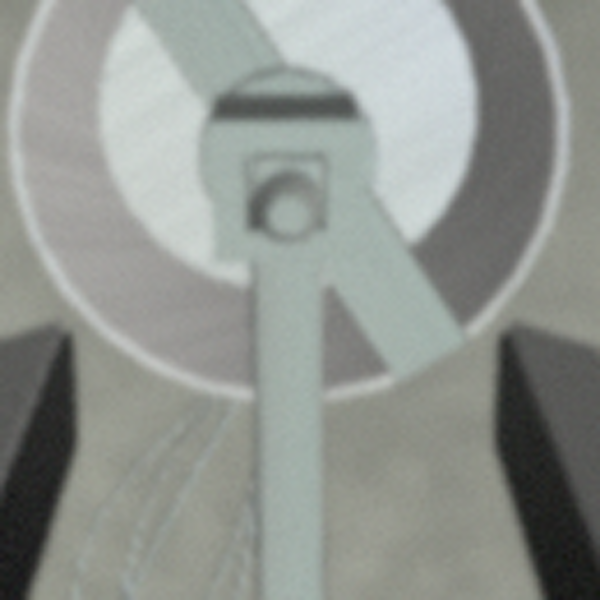

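The crank sits on the seat: hub top flush with the square, arm straight, head at crop (293,210). Next is the clip. I'll yaw the tool to about 31° and travel there.

>>> arm_command:
  steps:
    - [[0,0,0,0,0,8.4],[0,0,0,0,0,8.4],[0,0,0,0,0,8.4],[0,0,0,0,0,8.4],[0,0,0,0,0,8.4],[0,0,0,0,0,8.4],[0,0,0,0,0,8.4],[0,0,0,0,0,8.4],[0,0,0,0,0,8.4],[0,0,0,0,0,8.4]]

```text
time_s: 13.15
ee_pos: [0.5314, 0.034, 0.2796]
orientation: [0.707, 0.707, -0.001, -0.0]
ft_force: [0.5, -0.1, 0.2]
finger_gap: 0.0565
finger_force: 0.0
```

>>> arm_command:
  steps:
    - [[0,0,0,0,0,8.4],[0,0,0,0,0,8.4],[0,0,0,0,0,8.4],[0,0,0,0,0,8.4],[0,0,0,0,0,8.4],[0,0,0,0,0,8.4],[0,0,0,0,0,8.4],[0,0,0,0,0,0],[0,0,0,0,0,0]]

```text
time_s: 14.05
ee_pos: [0.5316, 0.0341, 0.28]
orientation: [0.962, 0.274, -0.001, 0.0]
ft_force: [0.3, 0.2, 0.4]
finger_gap: 0.0569
finger_force: 0.0
```

>>> arm_command:
  steps:
    - [[-24.6,32.8,0,0,0,0],[-24.6,32.8,0,0,0,0],[-24.6,32.8,0,0,0,0],[-24.6,32.8,0,0,0,0],[-24.6,32.8,10,0,0,0],[-24.6,32.8,20,0,0,0],[-24.6,32.8,25,0,0,0],[-24.6,32.8,25,0,0,0],[-24.6,32.8,20,0,0,0],[0,0,0,0,0,0]]

```text
time_s: 15.05
ee_pos: [0.4938, -0.3383, 0.1778]
orientation: [0.963, 0.27, -0.002, -0.0]
ft_force: [-0.5, 1.3, 0.2]
finger_gap: 0.0566
finger_force: 0.0
```

>>> arm_command:
  steps:
    - [[0,0,0,0,0,0],[0,0,0,0,0,0]]

```text
time_s: 15.25
ee_pos: [0.4978, -0.3324, 0.1808]
orientation: [0.962, 0.273, 0.0, -0.0]
ft_force: [-0.0, -0.2, -0.2]
finger_gap: 0.0565
finger_force: 0.0
```

```bash
python3 - <<'E'
from h import *
c=snap('wrist','w5.png');s=state();Rt=R.from_quat(s['orientation']).as_matrix()
print('yaw',np.degrees(np.arctan2(Rt[1,0],Rt[0,0])),(Rt.T@(np.array(c['eye'])-s['ee_pos'])*1000).round(2))
u,v=proj(c,[[.4938,-.3334,.01]])[0];print(u,v)
u,v=int(u),int(v);y0=max(v-65,0);x0=u-65
o=cv2.resize(c['img'][y0:y0+120,x0:x0+130],(780,600) if 0 else (650,600),interpolation=cv2.INTER_CUBIC);cv2.imwrite('pics/crop5.png',o[:,:,::-1]);print(x0,y0)
E
```

```text
15.3 [ 0.4981 -0.3322  0.181 ] [ 9.62e-01  2.73e-01  4.00e-04 -0.00e+00] F [0.5 0.2 0.3] gap 0.056377233078627846 0.0 q [ 0.01  0.51  0.71  1.75 -0.38  1.03 -0.16]
yaw 31.681921892161473 [  75.61   -0.23 -153.69]
275.3838407941064 200.05446168843403
210 135
```

View pics/crop5.png

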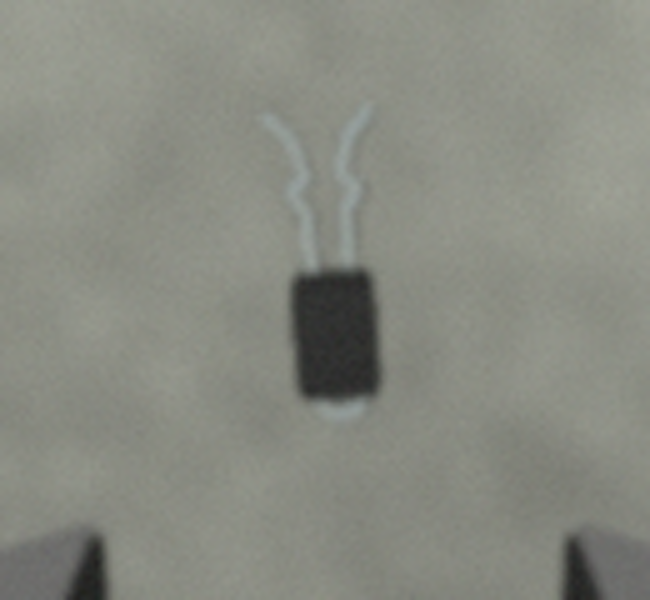

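Wrist crop: the clip's grip is at crop (336,335), i.e. px (277,202). The leg tips are at crop (264,117) and (371,105), so the clip leans about 4° from the tool.

```bash
python3 - <<'E'
from h import *
f=load('w5.png'); c=cams.camera('wrist');s=state();Rt=R.from_quat(s['orientation']).as_matrix()
print((Rt.T@(np.array(c['eye'])-s['ee_pos'])*1000).round(2), np.abs(c['img'].astype(int)-f['img']).mean())
d=(f['img'].max(2)<75).astype(np.uint8); d[:180]=0;d[225:]=0;d[:,:260]=0;d[:,295:]=0
cn=max(cv2.findContours(d,0,1)[0],key=cv2.contourArea);r=cv2.minAreaRect(cn);print(r)
px=lambda p:np.array(p,float)/5+[210,135]
T=lambda P:((P-s['ee_pos'])@Rt*1000).round(1)
tips=plane(f,px([[264,117],[371,105]]),.002);bow=plane(f,px([[341,412]]),.002);g=plane(f,[r[0]],.017)
bx=plane(f,cv2.boxPoints(r),.018)
print('tips',T(tips),'bow',T(bow),'grip',T(g),g,'box',T(bx))
m=tips.mean(0)
for a,b in((m,g[0]),(m,bow[0]),(g[0],bow[0])): v=(a-b)[:2];print(np.linalg.norm(v),np.degrees(np.arctan2(v[1],v[0])))
E
```

```text
15.35 [ 0.4982 -0.3321  0.1811] [9.620e-01 2.729e-01 5.000e-04 0.000e+00] F [-0.9 -0.4 -0.1] gap 0.05636511031962481 0.0 q [ 0.01  0.51  0.71  1.75 -0.38  1.03 -0.16]
[  75.82   -0.36 -153.81] 2.124168083900227
((276.7284240722656, 201.6979522705078), (24.580232620239258, 15.460609436035156), 85.91438293457031)
tips [[ 38.9 -14.6 179.1]
 [ 41.4   8.  179.2]] bow [[-26.4   1.8 179.1]] grip [[-4.600e+00  1.000e-01  1.641e+02]] [[ 0.49450545 -0.33464566  0.017     ]] box [[  8.1  -8.8 163.1]
 [  9.3   7.2 163.1]
 [-17.1   9.2 163.1]
 [-18.3  -7.1 163.1]]
0.044900738360274126 36.07804974042563
0.06675915083438366 36.07672508444306
0.021858412510759765 36.074004025368986
```

Camera-to-tool offsets fit a constant world bias of about (-2.5,-0.85) mm in the eye. The corrected clip grip is at tool (-2, 0.4), with a 4.4° turn. The true spindle is at about (0.534, 0.034).

>>> arm_command:
  steps:
    - [[-2,0.4,20,0,0,-4.4],[0,0,28,0,0,0],[0,0,28,0,0,0],[0,0,28,0,0,0],[0,0,22,0,0,0],[0,0,14,0,0,0],[0,0,8,0,0,0],[0,0,4,0,0,0],[0,0,0,0,0,0],[0,0,0,0,0,0]]

```text
time_s: 16.35
ee_pos: [0.4963, -0.3349, 0.0294]
orientation: [0.951, 0.308, 0.0, 0.0]
ft_force: [0.3, -0.6, -0.0]
finger_gap: 0.0566
finger_force: 0.0
```

>>> arm_command:
  steps:
    - [[0,0,0,0,0,0],[0,0,0,0,0,0],[0,0,0,0,0,0],[0,0,0,0,0,0],[0,0,0,0,0,0],[0,0,0,0,0,0],[0,0,0,0,0,0],[0,0,0,0,0,0]]
  gripper: 0

```text
time_s: 17.15
ee_pos: [0.4959, -0.3348, 0.0286]
orientation: [0.951, 0.308, -0.0, 0.0]
ft_force: [0.2, -0.1, 1.5]
finger_gap: 0.0181
finger_force: 30.0
```

>>> arm_command:
  steps:
    - [[0,0,-15,0,0,0],[0,0,-35,0,0,0],[0,0,-40,0,0,0],[0,0,-40,0,0,0],[0,0,-35,0,0,0],[0,0,-15,0,0,0],[0,0,0,0,0,0],[0,0,0,0,0,0]]

```text
time_s: 17.95
ee_pos: [0.4956, -0.3343, 0.208]
orientation: [0.951, 0.308, -0.0, -0.0]
ft_force: [0.1, 0.3, -1.0]
finger_gap: 0.0176
finger_force: 30.0
```

>>> arm_command:
  steps:
    - [[10,-16,0,0,0,0],[19,-32,0,0,0,0],[20,-33,0,0,0,0],[20,-33,0,0,0,0],[20,-33,0,0,0,0],[20,-33,0,0,0,0],[20,-33,0,0,0,0],[19,-32,0,0,0,0],[12,-20,0,0,0,0],[7,-12,0,0,0,0]]

```text
time_s: 18.95
ee_pos: [0.4677, -0.0102, 0.2073]
orientation: [0.951, 0.309, -0.001, -0.0]
ft_force: [0.9, -0.4, -0.4]
finger_gap: 0.0179
finger_force: 30.0
```

>>> arm_command:
  steps:
    - [[0,0,0,0,0,0],[0,0,0,0,0,0],[0,0,0,0,0,0],[0,0,0,0,0,0],[0,0,0,0,0,0]]

```text
time_s: 19.45
ee_pos: [0.4687, -0.013, 0.2085]
orientation: [0.951, 0.308, -0.0, 0.0]
ft_force: [-0.4, -0.1, -0.2]
finger_gap: 0.0177
finger_force: 30.0
```

```bash
python3 - <<'E'
from h import *
c=snap('wrist','w6.png');s=state();Rt=R.from_quat(s['orientation']).as_matrix()
print('yaw',np.degrees(np.arctan2(Rt[1,0],Rt[0,0])),(Rt.T@(np.array(c['eye'])-s['ee_pos'])*1000).round(2))
print(proj(c,[[.5318,.034,.17],s['ee_pos']+Rt@[.046,0,.0266],s['ee_pos']+Rt@[0,0,.0106]]))
o=cv2.resize(c['img'][70:310,160:400],(600,600),interpolation=cv2.INTER_CUBIC);cv2.imwrite('pics/crop6.png',o[:,:,::-1])
E
```

```text
19.5 [ 0.4687 -0.0129  0.2085] [ 9.514e-01  3.078e-01 -1.000e-04  1.000e-04] F [ 0.4  0.2 -1. ] gap 0.017795523109918283 29.97654229402542 q [-0.64  0.19  0.67  2.03 -0.14  0.97 -0.84]
yaw 35.85415010092247 [  75.87   -0.45 -153.87]
[[275.27649235 118.08093542]
 [277.04468877 175.73430887]
 [277.02964716 259.95765979]]
```

View pics/crop6.png

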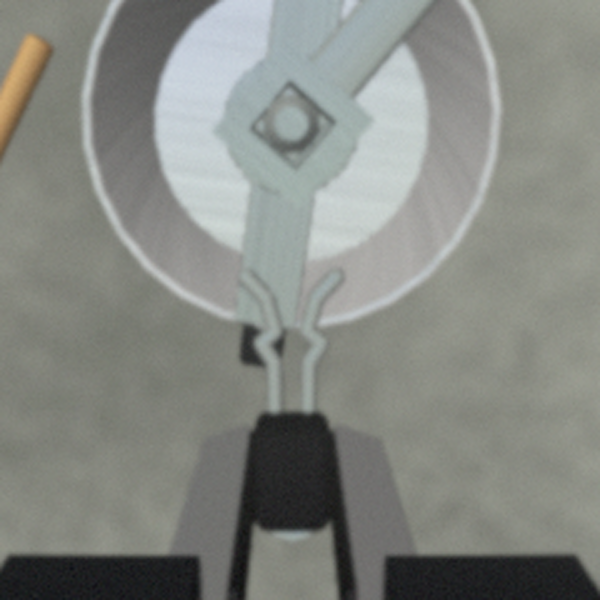

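Crop: the leg tips are at px (257.6,179.6) and (296,179.6), with midline 276.8. The spindle head is at (276.8,119.2), so they line up sideways.

```bash
python3 - <<'E'
from h import *
c=load('w6.png');s=telemetry.observe();Rt=R.from_quat(s['orientation']).as_matrix()
T=lambda P:((P-s['ee_pos'])@Rt*1000+[2.4,.45,0]).round(1)
z=s['ee_pos'][2]-.0266
px=lambda p:np.array(p,float)/2.5+[160,70]
print('tips',T(plane(c,px([[244,274],[340,274]]),z)),'bulge',T(plane(c,px([[276,337],[305,337]]),z)))
print('head',T(plane(c,px([[292,123]]),.17)),'grip front/back',T(plane(c,px([[291,414],[291,527]]),z+.016)))
print('rest of scene hub', T(plane(c,px([[292,127]]),.154)))
E
```

```text
tips [[ 46.1 -10.9  26.6]
 [ 46.1  11.5  26.6]] bulge [[30.9 -3.5 26.6]
 [30.9  3.4 26.6]]
head [[80.3  0.3 38.5]] grip front/back [[ 17.3   0.1  10.6]
 [-10.9   0.1  10.6]]
rest of scene hub [[79.5  0.3 54.5]]
```

>>> arm_command:
  steps:
    - [[0,0.2,10,0,0,0],[0,0,9,0,0,0],[0,0,4.4,0,0,0],[0,0,0,0,0,0],[0,0,0,0,0,0],[0,0,0,0,0,0],[0,0,0,0,0,0]]

```text
time_s: 20.2
ee_pos: [0.469, -0.0125, 0.1854]
orientation: [0.951, 0.308, 0.0, 0.0]
ft_force: [0.2, -0.3, -1.5]
finger_gap: 0.018
finger_force: 30.0
```

>>> arm_command:
  steps:
    - [[7,0,0,0,0,0],[7,0,0,0,0,0],[7,0,0,0,0,0],[5,0,0,0,0,0],[3,0,0,0,0,0],[0,0,0,0,0,0],[0,0,0,0,0,0],[0,0,0,0,0,0]]

```text
time_s: 21.0
ee_pos: [0.4922, 0.0043, 0.1852]
orientation: [0.951, 0.308, -0.0, 0.0]
ft_force: [0.3, 0.3, -0.7]
finger_gap: 0.0175
finger_force: 30.0
```

```bash
python3 - <<'E'
from h import *
s=state();c=snap('wrist','w7.png');snap('scene','sc7.png');s=state();Rt=R.from_quat(s['orientation']).as_matrix();print(((np.array([.534,.034,.1585])-s['ee_pos'])@Rt*1000).round(1))
E
```

```text
21.0 [0.4922 0.0043 0.1852] [ 0.9514  0.3081 -0.      0.    ] F [ 0.3  0.3 -0.7] gap 0.01754392613737633 29.976564645767212 q [-0.63  0.27  0.65  2.   -0.21  0.93 -0.82]
21.1 [0.4922 0.0043 0.1852] [ 0.9514  0.3081  0.     -0.    ] F [ 0.9 -0.8 -0.9] gap 0.017921222529069334 29.97638314962387 q [-0.63  0.27  0.65  2.   -0.21  0.93 -0.82]
[51.2  0.4 26.7]
```

>>> arm_command:
  steps:
    - [[2,0.2,0,0,0,0],[2,0,0,0,0,0],[2,0,0,0,0,0],[1,0,0,0,0,0],[1,0,0,0,0,0],[0,0,0,0,0,0]]

```text
time_s: 21.7
ee_pos: [0.499, 0.009, 0.1852]
orientation: [0.951, 0.308, -0.0, 0.0]
ft_force: [-0.2, 0.3, -0.2]
finger_gap: 0.018
finger_force: 30.0
```

>>> arm_command:
  steps:
    - [[1,0,0,0,0,0],[1,0,0,0,0,0],[1,0,0,0,0,0],[0,0,0,0,0,0]]

```text
time_s: 22.1
ee_pos: [0.5013, 0.0107, 0.1851]
orientation: [0.951, 0.308, -0.0, 0.0]
ft_force: [-0.7, -1.1, -1.2]
finger_gap: 0.0175
finger_force: 30.0
```

>>> arm_command:
  steps:
    - [[1,0,0,0,0,0],[1,0,0,0,0,0],[0,0,0,0,0,0]]

```text
time_s: 22.4
ee_pos: [0.5029, 0.0119, 0.1851]
orientation: [0.951, 0.308, -0.0, 0.0]
ft_force: [-1.8, -1.8, -0.6]
finger_gap: 0.018
finger_force: 30.0
```

>>> arm_command:
  steps:
    - [[1,0,0,0,0,0],[1,0,0,0,0,0],[0,0,0,0,0,0]]

```text
time_s: 22.7
ee_pos: [0.5045, 0.013, 0.1851]
orientation: [0.951, 0.308, -0.0, 0.0]
ft_force: [-3.5, -2.6, -0.8]
finger_gap: 0.0177
finger_force: 30.0
```

>>> arm_command:
  steps:
    - [[1,0,0,0,0,0],[1,0,0,0,0,0],[0,0,0,0,0,0]]

```text
time_s: 23.0
ee_pos: [0.506, 0.0141, 0.185]
orientation: [0.951, 0.308, -0.0, 0.0]
ft_force: [-5.1, -3.7, -0.6]
finger_gap: 0.018
finger_force: 30.0
```

>>> arm_command:
  steps:
    - [[1,0,0,0,0,0],[1,0,0,0,0,0],[0,0,0,0,0,0]]

```text
time_s: 23.3
ee_pos: [0.5074, 0.0151, 0.1849]
orientation: [0.951, 0.308, -0.001, 0.0]
ft_force: [-7.0, -4.9, -0.8]
finger_gap: 0.0177
finger_force: 30.0
```

>>> arm_command:
  steps:
    - [[1,0,0,0,0,0],[0.7,0,0,0,0,0],[0,0,0,0,0,0]]

```text
time_s: 23.6
ee_pos: [0.5084, 0.0158, 0.1848]
orientation: [0.951, 0.308, -0.001, 0.0]
ft_force: [-7.8, -6.1, 0.2]
finger_gap: 0.018
finger_force: 30.0
```

>>> arm_command:
  steps:
    - [[0.8,0,0,0,0,0],[0.7,0,0,0,0,0],[0,0,0,0,0,0]]

```text
time_s: 23.9
ee_pos: [0.5094, 0.0166, 0.1847]
orientation: [0.951, 0.308, -0.001, 0.0]
ft_force: [-9.9, -6.2, -0.8]
finger_gap: 0.0175
finger_force: 30.0
```

>>> arm_command:
  steps:
    - [[0.7,0,0,0,0,0],[0.5,0,0,0,0,0],[0,0,0,0,0,0]]

```text
time_s: 24.2
ee_pos: [0.5102, 0.0171, 0.1847]
orientation: [0.951, 0.308, -0.001, 0.0]
ft_force: [-8.8, -7.2, 0.8]
finger_gap: 0.0178
finger_force: 30.0
```

>>> arm_command:
  steps:
    - [[0.7,0,0,0,0,0],[0,0,0,0,0,0],[0,0,0,0,0,0]]

```text
time_s: 24.5
ee_pos: [0.5109, 0.0176, 0.1847]
orientation: [0.951, 0.308, -0.001, 0.0]
ft_force: [-7.9, -5.6, -2.0]
finger_gap: 0.0176
finger_force: 30.0
```

>>> arm_command:
  steps:
    - [[0.7,0,0,0,0,0],[0,0,0,0,0,0],[0,0,0,0,0,0]]

```text
time_s: 24.8
ee_pos: [0.5125, 0.0188, 0.1851]
orientation: [0.951, 0.308, -0.0, 0.0]
ft_force: [-3.3, -1.6, -2.6]
finger_gap: 0.0179
finger_force: 30.0
```

>>> arm_command:
  steps:
    - [[0.7,0,0,0,0,0],[0,0,0,0,0,0],[0,0,0,0,0,0]]

```text
time_s: 25.1
ee_pos: [0.513, 0.0192, 0.1851]
orientation: [0.951, 0.308, -0.0, 0.0]
ft_force: [-3.4, -2.5, -1.7]
finger_gap: 0.018
finger_force: 30.0
```

Force peaked near 12 N and then dropped to about 4 N, so the clip snapped in. I'll ease the push off, then let go.

>>> arm_command:
  steps:
    - [[-0.8,0,0,0,0,0],[-0.8,0,0,0,0,0],[0,0,0,0,0,0],[0,0,0,0,0,0]]

```text
time_s: 25.5
ee_pos: [0.512, 0.0183, 0.1853]
orientation: [0.951, 0.308, 0.0, 0.0]
ft_force: [-2.6, -1.3, -1.9]
finger_gap: 0.0179
finger_force: 30.0
```

>>> arm_command:
  steps:
    - [[-0.8,0,0,0,0,0],[-0.6,0,0,0,0,0],[0,0,0,0,0,0],[0,0,0,0,0,0]]

```text
time_s: 25.9
ee_pos: [0.5109, 0.0176, 0.1853]
orientation: [0.951, 0.308, 0.0, 0.0]
ft_force: [0.6, -0.2, -0.3]
finger_gap: 0.0178
finger_force: 30.0
```

>>> arm_command:
  steps:
    - [[0,0,0,0,0,0],[0,0,0,0,0,0],[0,0,0,0,0,0],[0,0,0,0,0,0],[0,0,0,0,0,0],[0,0,0,0,0,0]]
  gripper: 0.5

```text
time_s: 26.5
ee_pos: [0.5107, 0.0174, 0.1852]
orientation: [0.951, 0.308, 0.0, 0.0]
ft_force: [-0.1, -0.1, 0.3]
finger_gap: 0.0471
finger_force: 0.0
```

>>> arm_command:
  steps:
    - [[0,0,-10,0,0,0],[0,0,-20,0,0,0],[0,0,-25,0,0,0],[0,0,-20,0,0,0],[0,0,-10,0,0,0],[0,0,0,0,0,0],[0,0,0,0,0,0],[0,0,0,0,0,0]]

```text
time_s: 27.3
ee_pos: [0.5103, 0.0174, 0.2693]
orientation: [0.951, 0.308, -0.001, 0.0]
ft_force: [-0.1, 0.1, -0.5]
finger_gap: 0.0471
finger_force: 0.0
```

```bash
python3 - <<'E'
from h import *
c=snap('wrist','w8.png');s=state();Rt=R.from_quat(s['orientation']).as_matrix()
g=c['img']; d=(g.max(2)<60).astype(np.uint8); 
u,v=proj(c,[[.5085,.0145,.17]])[0].astype(int);print(u,v)
n,l,st,ce=cv2.connectedComponentsWithStats(d)
for a,b in zip(st[1:],ce[1:]):
    if a[4]>60: print(a,b.round(1))
sub=g[v-75:v+15,u-32:u+34].astype(int).sum(2)
for r in range(0,90,2): print(v-75+r,''.join(' .:-=+*#%@'[min(9,x//70)] for x in sub[r]))
E
```

```text
27.35 [0.5103 0.0174 0.2693] [ 9.513e-01  3.081e-01 -7.000e-04  1.000e-04] F [ 0.4  0.1 -0.3] gap 0.047467796271358505 0.0 q [-0.67  0.2   0.67  1.87 -0.14  1.12 -0.9 ]
278 219
[268 202  19  30 506] [276.8 216.3]
[ 182  244  189   86 2167] [275.1 300. ]
[    0   292   560   128 19322] [195.6 376.1]
[ 356  292  190  102 9232] [421.9 341.2]
144 %%%%%%%%%%%%%%%%%%%%%%%%%######################%##***#############
146 %%%%%%%%%%%%%%%%%%%%%%%%########################***###############
148 %%%%%%%%%%%%%%%%%%%%%%%%####################*****###############**
150 %%%%%%%%%%%%%%%%%%%%%%%%###################*****############*#****
152 %%%%%%%%%%%%%%%%%%%%%%%%#################****##############*#*****
154 @%%%@@%%%%@%%%%%%%%%%%%#####****#######*****###############*****##
156 %%@%%%%%%%%%%%%%%%%%%%##*****+++**********##############*******#%%
158 %%@%%%@%@@%%%%%%%%%###*#***++++==+******################*****#%%%%
160 %%%%%%@%%%%%%%%%%##**##***++****++=++**####****######******#%%%%%%
162 %%%%%%%%%%%%%%%###******++**####***+==+**********##******#%%%%%%%%
164 %%%%%%%%%%%%%%#*******+++**#######***+=+*****
[... 1735 characters left out ...]
***************+-:::::::::::::::::::=*#######################
216 *****************#**+-:::::::::::::::::::=**######################
218 ****************#***+-:::::::::::::::::::=*#######################
220 *****************#**+-::::::::::.::::::::=*#######################
222 ****************#***+-::::::::::.::::::::=**#####################%
224 ##**************#***+-:::::::::.:::::::::=*###################%%##
226 ##%####*************+=:::::::::.:::::::::=*##############%%%%###**
228 +**#########***#*****=::::.::::::::::::::=*#########%%%%%###****++
230 +++++**#######*******=-:::::::.:::::::::-+#####%%%%%###****++++*++
232 +++++++++*************+=---------==---=+*#########***+++++++++++++
```

```bash
python3 - <<'E'
from h import *
c=load('w8.png');s=telemetry.observe();Rt=R.from_quat(s['orientation']).as_matrix()
T=lambda p,z:((plane(c,[p],z)-s['ee_pos'])@Rt*1000).round(1)
print('head',T([276.8,184.5],.17),'grip back',T([276.8,231.5],.1745),'front bottom',T([276.8,200.5],.1565),'front top',T([276.8,203],.1745),'ctr',T([276.8,216.5],.1725))
state()
E
```

```text
head [[26.8 -0.2 99.3]] grip back [[-12.6  -0.1  94.8]] front bottom [[ 9.900e+00 -1.000e-01  1.128e+02]] front top [[12.2 -0.2 94.8]] ctr [[ 0.  -0.1 96.8]]
27.35 [0.5103 0.0174 0.2693] [ 9.513e-01  3.081e-01 -7.000e-04  1.000e-04] F [ 0.4  0.1 -0.3] gap 0.047467796271358505 0.0 q [-0.67  0.2   0.67  1.87 -0.14  1.12 -0.9 ]
```

The clip sits straight, about 28.5 mm ahead of its grip, which matches home (29 mm). The arm is clear, so I'm handing in.

```bash
python3 -c "
from bench import order
print(order.finish_job())"
```

```text
the job is handed in; nothing more can be done
None
```

The crank is fully down on the spindle and the clip snapped home (push peaked near 12 N, then fell off); both are let go, and the job was handed in at about 27 s with no verdict shown.

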